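Unscrew the cap of the drive beside the card reader

ROBOT

A 7-joint arm with a two-finger parallel gripper is mounted at the origin on the work surface. World frame = base frame: x ahead of the robot, y to its left, z up, the work surface at z = 0. Lengths are in m, angles in degrees, forces in N, time in s.
With the tool pointing down it reaches from about 0.425 to 0.95 m from the base axis. Payload 16.7 kg.
Tool frame: the origin (TCP) lies midway between the tips of the shut fingers; the grasp point (between the pads) lies bot.hold_point_z behind it (bot.hold_point_z is the distance from the TCP to the grasp point, in m); z points along the fingers, y is the line along which they close (so a half turn about z gives the same grasp; the last joint's range is limited). The gripper opens to 94 mm and grips with 3 to 60 N. Pads are 16 mm wide; open, the fingers measure 119 mm over their backs; the gripper's body (75 mm by 177 mm) begins 78 mm behind the grasp point.
Start: joints at [-8.566, 24.414, 4.234, 92.017, -1.954, 63.644, -3.845], TCP at [0.675, -0, 0.205] pointing down, gripper open.
Joint ranges: [-163.25, 163.25], [-28.42, 122.38], [-70.27, 78.77], [12.13, 141.07], [-58.53, 238.53], [9.26, 117.41], [-156.51, 156.51]. Speed limits (degrees/s): [108.29, 108.29, 136.94, 136.94, 172.46, 172.46, 172.46].

INTERFACE

Orientations are given as a 3x3 rotation matrix whose columns are the frame's x, y, z axes.
In Python, from workcell import get_state, imaging, order, spotter, bot gives the robot as it stands.
- The arm moves only by the tool carry_out, never from a script. Its argument "motion" is a list of rows, each an object of numbers: "dx", "dy", "dz": the shift along the world's x, y, z in m; "rx", "ry", "rz": the turn, a rotation vector about the world's x, y, z in rad; "claw": the finger opening in m, from 0 to 0.094. A call has 1 to 5 rows; each row is the pose to reach, as a shift and turn from the pose commanded when the call began; what a row does not reach only later rows make up. A row lasts 1/10 s, in which the tool goes at most 50 mm and 8.59 degrees, less where a joint would pass 70% of its speed; a pose out of reach is approached as far as the arm can. A call with a gripper value outside its range is refused whole. The fingers move at their own pace and stop on an object; "newtons" is the grip in N (left out, the last holds). Time passes only in rows, so rows that repeat a pose let the fingers close. It gives the time, the measured TCP pose, the force, the opening and the grip force at its end, in the units of the state.
- get_state(): the state, without advancing time (a new reading comes with each control period).
- imaging.get_image(name): name is "scene" or "side" or "wrist"; returns a dict with "color" (420x560x3 uint8, red, green, blue), "intrinsics" (3x3 intrinsics, pixels), "R" (3x3) and "t" (3): a world point X has camera coordinates R X + t; the wrist camera has in their place "T_tool_cam" (4x4, takes a point from camera to tool coordinates, whose origin is the TCP and whose axes are the flange's). Camera axes: x right, y down, z forward; pixel columns grow to the right and rows downward; lengths in m; the calibration is good to about 2 mm. A picture is of the moment at which its call begins: read the wrist's pose just before it. There is no depth.
- order.job_done(): hands the job in; it is judged then, once.
Trained networks look in a picture, given as the dict that the camera call returned (one of the last four; its "shot" number tells which), for a name from the list of things; names that differ only in an ending like _2 or _b are one class to them, and where a whole thing is asked for, a point or a joint stands for the part that bears it (a point fixed in the world has none). Each returns a list of dicts, best first, with "score" (0 to 1); they miss things now and then, are a little off and sometimes report something else, mostly with a low value. They report only what shows in the picture. A call takes as long as a camera call. They do not tell look-alikes from the thing itself.
- spotter.find_in(picture, name): "xyz" ([x, y, z] in m, in world coordinates, good to about 4 mm: the middle of the surface that is visible of it).
- spotter.landmark_of(picture, name): "xyz" ([x, y, z] in m, in world coordinates, good to about 4 mm: a listed point, or the origin of a listed thing).
The state is a dict: "t": time; "joints": joint angles; "joint_velocities": joint speeds; "joint_torque": joint torques, N m; "eef_pos": TCP position; "ee_rot": TCP orientation; "contact_force": force on the tool from outside, world axes, zero at the start; "moment": the same for the moment, N m; "finger_gap": finger opening in m; "grip_force": force on a finger pad.
Only numpy, scipy, OpenCV 4.12 (cv2) and the standard library are available. Lean on these libraries where they do the work, as an engineer would, in place of code of your own. Each camera call takes 0.05 s, during which the arm holds its last target. There are 200 camera calls.

TASK

Open the screw-capped flash drive that stands nearest the silver card reader: unscrew its tight cap while the stand keeps the body from turning, stop when the threads let go (rather over a quarter turn, well under a half), lift the cap straight off and finish still holding it upright in the gripper, centred just above the drive, clear of the sprung pad by a centimetre or two. Leave the drive's body seated in the stand (do not pull before the threads are free), and leave the other drive and everything else where they are.

Things in the scene. Friction and masses are not known exactly. Their poses are not given: they have to be found in the camera images.
- stand: Black plastic slotted stand, 62 (x) x 222 (y) x 44 mm, fixed on the liner of an open drawer (liner top 4 mm above the desk, drawer walls 50 mm tall). Origin: centre of its underside. Square pockets for the two screw-capped drives at y = +83 and -83 mm, slots for sticks at y = +34, 0, -34 mm, all 36 mm deep.
- drive_a: Rugged waterproof flash drive (150 g), upright in the square pocket at the stand's +y end. Aluminium body 32 x 32 x 68 mm, its lower 36 mm in the pocket (0.75 mm play a side), which keeps it from turning but not from being lifted. Origin: centre of its underside, z up. On top a threaded steel neck up to z = 84 mm, 29 mm across the threads.
- cap_a: Screw cap of drive_a: round aluminium, 37 mm across (lower 16 mm: 36), 32 tall, 40 g, dark bar on top from the centre along +x. Origin: centre of open underside, z up; shut, 69 to 74 mm up in the drive's frame. Unscrews counter-clockwise from above, tight at first (0.1 N m): yaw relative to the drive 0.03 to 0.5 rad at the start, threads clear from 1.75; at 1.9 to 2.4 it lifts straight off; beyond 2.5 it may catch again.
- drive_b: Rugged waterproof flash drive (150 g), upright in the square pocket at the stand's -y end. Aluminium body 32 x 32 x 68 mm, its lower 36 mm in the pocket (0.75 mm play a side), which keeps it from turning but not from being lifted. Origin: centre of its underside, z up. On top a threaded steel neck up to z = 84 mm, 29 mm across the threads.
- cap_b: Screw cap of drive_b: round aluminium, 37 mm across (lower 16 mm: 36), 32 tall, 40 g, dark bar on top from the centre along +x. Origin: centre of open underside, z up; shut, 69 to 74 mm up in the drive's frame. Unscrews counter-clockwise from above, tight at first (0.1 N m): yaw relative to the drive 0.03 to 0.5 rad at the start, threads clear from 1.75; at 1.9 to 2.4 it lifts straight off; beyond 2.5 it may catch again.
- pad_a (a point): Top centre of drive_a's sprung pad (12 mm in diameter) when free, 92 mm above the drive's underside, on its axis (the point is fixed to the drive). The pad pushes the shut cap up with about 9 N. Let go part way, the cap keeps its angle but may rise up to 4 mm along the thread; let go once the threads are clear, it pops up to an origin height of about 76 mm and rests on the pad.
- pad_b (a point): Top centre of drive_b's sprung pad (12 mm in diameter) when free, 92 mm above the drive's underside, on its axis (the point is fixed to the drive). The pad pushes the shut cap up with about 9 N. Let go part way, the cap keeps its angle but may rise up to 4 mm along the thread; let go once the threads are clear, it pops up to an origin height of about 76 mm and rests on the pad.
- bar_a (a point): Outer end of the dark bar on top of cap_a: 16 mm from the cap's axis along the cap's +x, 32 mm above its underside.
- bar_b (a point): Outer end of the dark bar on top of cap_b: 16 mm from the cap's axis along the cap's +x, 32 mm above its underside.
- reader: Silver metal card reader, a flat box 60 x 45 x 13 mm, lying loose just beyond one end of the stand, 60 to 110 mm (centre to centre, level) from the drive at that end and over 200 mm from the other; it marks the drive to open. Origin: centre of its underside. Not to be disturbed.
- dongle: Green plastic adapter dongle 40 x 20 x 10 mm with a 14 mm metal plug, lying loose beyond the other end of the stand. Origin: centre of its underside. Not to be disturbed.
- swivel_stick: Brushed aluminium swivel flash drive standing in the +y slot of the stand, 20 x 10 x 60 mm, its top 72 mm above the desk. Origin: centre of its underside. Not to be disturbed.
- rubber_stick: Red rubber-cased stick standing in the middle slot of the stand, 20 x 10 x 60 mm, its top 72 mm above the desk. Origin: centre of its underside. Not to be disturbed.
- ceramic_stick: White ceramic-capped drive standing in the -y slot of the stand, 20 x 10 x 60 mm, its top 72 mm above the desk. Origin: centre of its underside. Not to be disturbed.
- stapler: Stapler lying at the far side of the drawer, 30 x 110 x 33 mm. Origin: centre of its underside. Not to be disturbed.
- highlighter: Highlighter pen lying at the far side of the drawer, 19 x 116 x 14 mm. Origin: near its middle, on its underside. Not to be disturbed.
Mind the look-alikes: they are no part of the job. Leave any pink or yellow look-alike of the drive_a alone.

How it is judged:
By the outcome, as a careful person would: the job done as asked, in the order asked, and still so for the second after the job is handed in, while the arm keeps its last pose, push and grip.
It also fails if it takes over 45 s, if anything falls off the work surface, if the arm or the gripper's body presses on something with over 40 N, if the wrist force passes 120 N, or if a joint passes its speed limit or range.

## Working session

There is one attempt and no reset: what is moved stays moved. The work goes in short steps, Python scripts to look and compute and a tool call to move; the robot and the scene stay as the last step left them, time stands still between calls to the robot, and variables do not carry over. Pictures are saved under pics/ and viewed, at most 10 in all, crops included, and the job is handed in when it is done.

Besides the shell and the picture viewer there is one more tool, called as name([rows], argument=value, ...), one row to a line, values as JSON. carry_out: Moves the arm, as the interface text tells. Its arguments: {"type":"object","properties":{"motion":{"type":"array"},"newtons":{"type":"number"}},"required":["motion"]}

```bash
mkdir -p pics; python3 - <<'E'
from workcell import get_state, imaging, order, spotter, bot
import cv2, numpy as np
s=get_state(); print(s['t'],s['eef_pos'],s['ee_rot'],s['finger_gap'],bot.hold_point_z)
for c in ['scene','side']:
    p=imaging.get_image(c); cv2.imwrite(f'pics/{c}1.png',p['color'][:,:,::-1])
    def px(X):
        q=p['intrinsics']@(p['R']@np.array(X)+p['t']); return (q[:2]/q[2]).round()
    for n in ['reader','dongle','stand','drive_a','cap_a','pad_a','bar_a','swivel_stick','ceramic_stick']:
        for r in spotter.landmark_of(p,n)[:4]: print(c,n,np.round(r['xyz'],4),round(r['score'],2),px(r['xyz']))
E
```

```text
0.0 [ 6.74570500e-01 -1.17271313e-06  2.04797992e-01] [[-5.81048859e-05  9.99999225e-01 -1.24378018e-03]
 [ 9.99999996e-01  5.80126736e-05 -7.41747685e-05]
 [-7.41025560e-05 -1.24378448e-03 -9.99999224e-01]] 0.09362823339337856 0.0188
scene reader [0.5363 0.2574 0.0029] 0.97 [302. 272.]
scene reader [0.7676 0.2443 0.0033] 0.4 [209. 303.]
scene reader [0.5631 0.1682 0.0993] 0.16 [274. 223.]
scene dongle [ 0.5905 -0.0969  0.0027] 0.5 [224. 205.]
scene dongle [0.5628 0.1681 0.1014] 0.48 [274. 223.]
scene stand [0.5839 0.0819 0.0065] 0.82 [252. 237.]
scene drive_a [ 0.2699  0.2615 -0.0004] 0.82 [389. 240.]
scene drive_a [0.5623 0.1685 0.0148] 0.74 [275. 250.]
scene drive_a [ 5.993e-01 -4.000e-04  1.140e-02] 0.66 [234. 221.]
scene drive_a [ 0.4459  0.4689 -0.0033] 0.61 [388. 319.]
scene cap_a [0.5616 0.1654 0.0796] 0.74 [274. 229.]
scene cap_a [0.5976 0.0029 0.0814] 0.49 [234. 200.]
scene pad_a [0.5639 0.1656 0.1016] 0.75 [273. 222.]
scene pad_a [0.6    0.0015 0.1049] 0.69 [232. 192.]
scene pad_a [0.4461 0.469  0.093 ] 0.67 [395. 287.]
scene pad_a [0.2739 0.2618 0.0877] 0.65 [392. 214.]
s
[... 643 characters left out ...]
68 [157. 227.]
side drive_a [0.5673 0.162  0.0094] 0.64 [280. 225.]
side cap_a [0.5963 0.0032 0.0852] 0.66 [318. 243.]
side cap_a [0.5632 0.1668 0.0809] 0.65 [279. 203.]
side pad_a [0.2704 0.2647 0.0939] 0.74 [151. 198.]
side pad_a [0.6047 0.0022 0.0094] 0.7 [319. 266.]
side pad_a [0.5963 0.0034 0.1081] 0.62 [319. 235.]
side pad_a [0.5651 0.1556 0.1033] 0.59 [281. 198.]
side bar_a [0.6136 0.0121 0.1183] 0.74 [325. 227.]
side bar_a [0.5784 0.1709 0.1103] 0.58 [284. 191.]
side bar_a [0.5648 0.1644 0.0125] 0.48 [279. 224.]
side swivel_stick [0.5767 0.1152 0.0129] 0.47 [290. 235.]
side ceramic_stick [0.5899 0.0521 0.0087] 0.67 [305. 253.]
side ceramic_stick [0.7707 0.2476 0.011 ] 0.2 [338. 190.]
```

View pics/scene1.png

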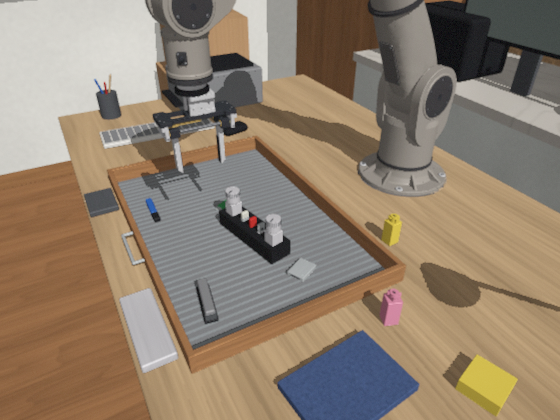

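View pics/side1.png

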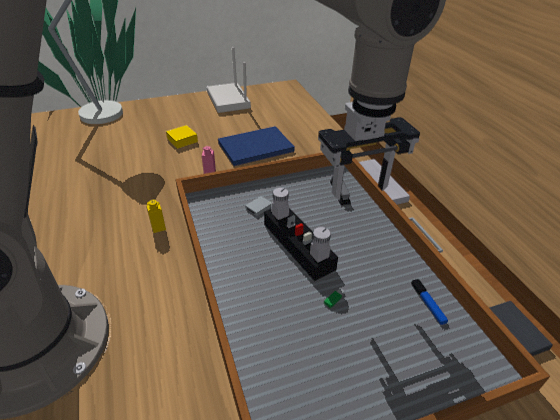

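Candidates in the scene picture: capped drives at (274,228) and (234,200), a pink look-alike at (391,308) and a yellow one at (392,230). The reader is at (302,269), about 94 mm from the first drive and over 200 mm from the second. So the target is the drive at (274,228), drive_a at about (0.563, 0.166). The swivel stick beside it confirms that this is the +y end. I'll move above it and confirm with the wrist camera.

carry_out([
  {"dx": -0.025, "dy": 0.037, "dz": 0.01, "rz": -0.14},
  {"dx": -0.05, "dy": 0.074, "dz": 0.02, "rz": -0.28},
  {"dx": -0.075, "dy": 0.111, "dz": 0.03, "rz": -0.42},
  {"dx": -0.1, "dy": 0.148, "dz": 0.03, "rz": -0.56},
  {"dx": -0.112, "dy": 0.166, "dz": 0.03, "rz": -0.7},
])

```text
invalid input
```

carry_out([
  {"rz": -0.13},
  {"rz": -0.25},
  {"rz": -0.3},
  {"rz": -0.3},
])

```text
invalid input
```

```bash
cat > h.py <<'E'
from workcell import get_state, imaging, order, spotter, bot
import cv2, numpy as np
def wrist():
    s=get_state(); p=imaging.get_image('wrist')
    T=np.eye(4); T[:3,:3]=s['ee_rot']; T[:3,3]=s['eef_pos']
    M=np.linalg.inv(T@p['T_tool_cam'])
    return s,p,M
def px(p,M,X):
    q=p['intrinsics']@(M[:3,:3]@np.array(X)+M[:3,3]); return q[:2]/q[2]
def ray(p,M,uv,z):
    W=np.linalg.inv(M); d=W[:3,:3]@np.linalg.solve(p['intrinsics'],[uv[0],uv[1],1.]); o=W[:3,3]
    return o+d*(z-o[2])/d[2]
E
python3 - <<'E'
from h import *
s,p,M=wrist(); print(s['t'],s['eef_pos'],np.degrees(np.arctan2(s['ee_rot'][1,1],s['ee_rot'][0,1])),s['joints'][6],s['contact_force'])
cv2.imwrite('pics/w1.png',p['color'][:,:,::-1])
for n in ['cap_a','pad_a','bar_a','drive_a','swivel_stick','rubber_stick','reader','stand']:
    for r in spotter.landmark_of(p,n)[:2]: print(n,np.round(r['xyz'],4),round(r['score'],2),px(p,M,r['xyz']).round())
E
```

```text
1.0 [ 6.74960050e-01 -2.54551242e-05  2.05486950e-01] -0.005218747124069184 -3.845298735737161 [-0.37482593  0.46960346 -0.47128275]
cap_a [0.5967 0.0056 0.0829] 0.91 [189. 197.]
bar_a [0.618  0.0092 0.1122] 0.82 [206. 200.]
bar_a [0.5818 0.0827 0.0088] 0.65 [187. 110.]
drive_a [0.5685 0.1641 0.0135] 0.87 [167.  23.]
drive_a [0.6022 0.0021 0.0148] 0.56 [209. 187.]
swivel_stick [0.5721 0.117  0.0159] 0.82 [174.  74.]
swivel_stick [0.6024 0.0036 0.0181] 0.64 [209. 187.]
rubber_stick [0.5871 0.082  0.0101] 0.93 [192. 111.]
stand [0.5837 0.0841 0.0029] 0.94 [190. 109.]
```

View pics/w1.png

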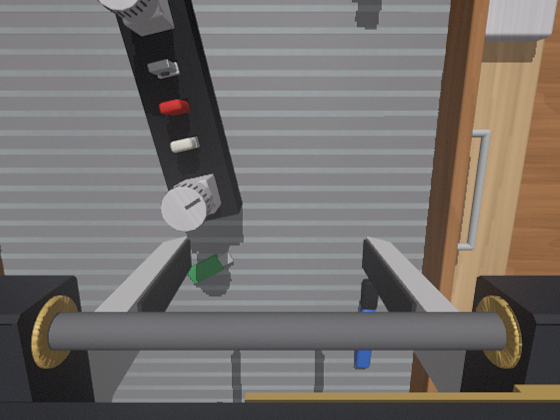

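The wrist view shows the stand, with the far drive at (190,205), and sticks at (163,70), (175,107) and (185,145). The target cap is at the top edge (135,5). Both moves were refused, so the rows probably need every key.

carry_out([
  {"dx": -0.025, "dy": 0.025, "dz": 0.01, "rx": 0, "ry": 0, "rz": -0.14, "claw": 0.094},
  {"dx": -0.05, "dy": 0.05, "dz": 0.02, "rx": 0, "ry": 0, "rz": -0.28, "claw": 0.094},
  {"dx": -0.075, "dy": 0.075, "dz": 0.03, "rx": 0, "ry": 0, "rz": -0.42, "claw": 0.094},
  {"dx": -0.1, "dy": 0.1, "dz": 0.03, "rx": 0, "ry": 0, "rz": -0.56, "claw": 0.094},
  {"dx": -0.13, "dy": 0.11, "dz": 0.03, "rx": 0, "ry": 0, "rz": -0.7, "claw": 0.094},
], newtons=35)

```text
t: 1.95
eef_pos: [0.5441, 0.1126, 0.2357]
ee_rot: [[0.647, 0.763, 0.001], [0.763, -0.647, 0.001], [0.001, -0.0, -1.0]]
contact_force: [1.1, -0.3, 0.4]
finger_gap: 0.0939
grip_force: 0.0
```

carry_out([
  {"dx": 0, "dy": 0, "dz": 0, "rx": 0, "ry": 0, "rz": -0.14, "claw": 0.094},
  {"dx": -0.01, "dy": 0, "dz": 0, "rx": 0, "ry": 0, "rz": -0.27, "claw": 0.094},
  {"dx": -0.01, "dy": 0, "dz": 0, "rx": 0, "ry": 0, "rz": -0.27, "claw": 0.094},
])

```text
t: 2.25
eef_pos: [0.5342, 0.1102, 0.2357]
ee_rot: [[0.826, 0.564, 0.0], [0.564, -0.826, 0.0], [0.0, -0.0, -1.0]]
contact_force: [-0.1, 0.1, -0.2]
finger_gap: 0.0939
grip_force: 0.0
```

```bash

python3 - <<'E'
from h import *
s,p,M=wrist(); print(s['t'],s['eef_pos'],np.degrees(np.arctan2(s['ee_rot'][1,1],s['ee_rot'][0,1])),s['joints'][6],s['contact_force'])
for n in ['cap_a','pad_a','bar_a','drive_a','swivel_stick','rubber_stick','reader','stand']:
    for r in spotter.landmark_of(p,n)[:2]: print(n,np.round(r['xyz'],4),round(r['score'],2),px(p,M,r['xyz']).round())
c=px(p,M,[.564,.166,.115]); print(c)
x0,y0=np.clip((c-[80,60]).astype(int),0,[400,300])
cv2.imwrite('pics/w2.png',cv2.resize(p['color'][y0:y0+120,x0:x0+160,::-1],(800,600),interpolation=cv2.INTER_CUBIC)); print(x0,y0)
E
```

```text
2.25 [0.53424255 0.11021034 0.2357348 ] -55.6879324105328 -72.07461258965844 [-0.05255446  0.07420739 -0.15032613]
cap_a [0.564  0.1654 0.0834] 0.88 [246. 138.]
cap_a [0.597  0.0015 0.0798] 0.83 [403. 205.]
pad_a [0.5639 0.1628 0.0113] 0.73 [253. 137.]
bar_a [0.5739 0.1742 0.1118] 0.92 [240. 123.]
bar_a [0.6172 0.0122 0.1138] 0.65 [422. 188.]
drive_a [0.6039 0.0022 0.0116] 0.77 [386. 187.]
drive_a [0.2719 0.258  0.0011] 0.56 [ 68. 285.]
rubber_stick [0.5844 0.0819 0.0098] 0.64 [321. 162.]
reader [0.5393 0.2547 0.0012] 0.67 [175. 108.]
stand [0.5821 0.0835 0.0043] 0.68 [318. 162.]
[241.85788831 138.64311892]
161 78
```

View pics/w2.png

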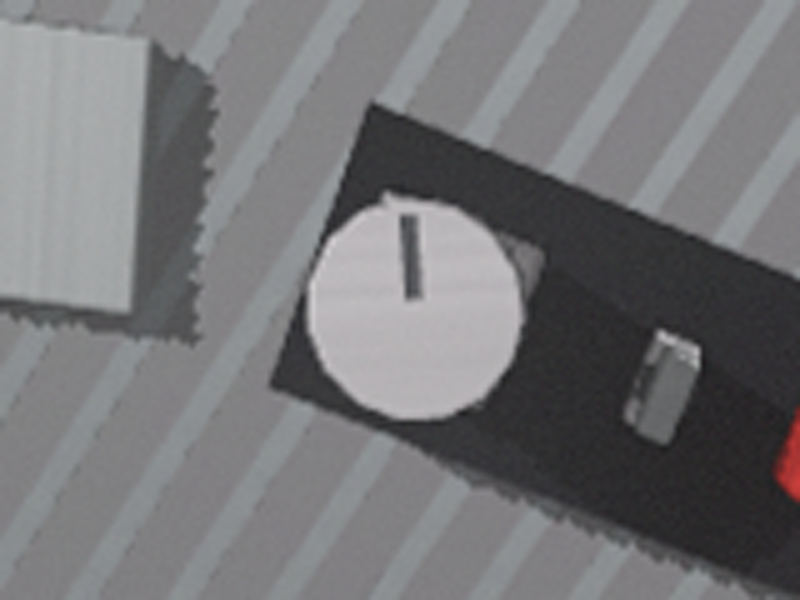

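The crop shows the silver reader at the left and the target cap right beside it, centred at crop (415,308). Its bar runs from (414,300) to (408,214). The stand's long edge runs from (372,100) to (800,275), so this is the correct drive.

```bash

python3 - <<'E'
from h import *
s,p,M=wrist()
f=lambda a,z: ray(p,M,(161+a[0]/5,78+a[1]/5),z)
an=lambda d: np.degrees(np.arctan2(d[1],d[0]))
for z in (.113,.118):
    c=f((415,308),z); b=f((408,214),z); print(c,b,np.linalg.norm(b-c),an(b-c))
a=f((372,100),.048);b=f((800,275),.048);e=f((270,385),.048); print('stand y axis -> yaw',an(a-b)-90,an(a-e))
E
```

```text
[0.56491839 0.16377587 0.113     ] [0.5772219  0.17323105 0.113     ] 0.015516977165122856 37.54207530539004
[0.56534918 0.16351618 0.118     ] [0.57744838 0.17281435 0.118     ] 0.015259315386209229 37.54207530539003
stand y axis -> yaw 12.91623122682438 12.523486250105327
```

Relative yaw is 37.5° − 12.5° = 25° (0.44 rad), so it needs a turn of about 1.7 rad CCW. I'll move above the cap and look again from closer.

carry_out([
  {"dx": 0.015, "dy": 0.027, "dz": -0.02, "rx": 0, "ry": 0, "rz": 0, "claw": 0.094},
  {"dx": 0.03, "dy": 0.0545, "dz": -0.055, "rx": 0, "ry": 0, "rz": 0, "claw": 0.094},
  {"dx": 0.03, "dy": 0.0545, "dz": -0.085, "rx": 0, "ry": 0, "rz": 0, "claw": 0.094},
  {"dx": 0.03, "dy": 0.0545, "dz": -0.1, "rx": 0, "ry": 0, "rz": 0, "claw": 0.094},
  {"dx": 0.03, "dy": 0.0545, "dz": -0.1, "rx": 0, "ry": 0, "rz": 0, "claw": 0.094},
])

```text
t: 3.25
eef_pos: [0.5639, 0.1635, 0.1337]
ee_rot: [[0.825, 0.565, -0.003], [0.565, -0.825, -0.002], [-0.003, -0.0, -1.0]]
contact_force: [0.4, 0.1, 1.3]
finger_gap: 0.0938
grip_force: 0.0
```

```bash

python3 - <<'E'
from h import *
s,p,M=wrist(); print(s['t'],s['eef_pos'])
for n in ['cap_a','bar_a','drive_a']:
    for r in spotter.landmark_of(p,n)[:2]: print(n,np.round(r['xyz'],4),round(r['score'],2),px(p,M,r['xyz']).round())
print(px(p,M,[.5645,.1648,.114]))
im=p['color'][:,:,::-1].copy()
for k in range(0,360,10): cv2.circle(im,tuple(px(p,M,[.5645+.0185*np.cos(np.radians(k)),.1648+.0185*np.sin(np.radians(k)),.114]).round().astype(int)),1,(0,0,255),-1)
cv2.imwrite('pics/w3.png',im)
E
```

```text
3.25 [0.56386083 0.16350209 0.13372317]
cap_a [0.5635 0.1654 0.0837] 0.58 [274. 225.]
cap_a [0.5953 0.0058 0.085 ] 0.54 [480. 310.]
drive_a [0.6068 0.0023 0.0141] 0.86 [448. 262.]
drive_a [0.5641 0.1637 0.0113] 0.68 [277. 202.]
[275.35165168 238.19419771]
```

View pics/w3.png

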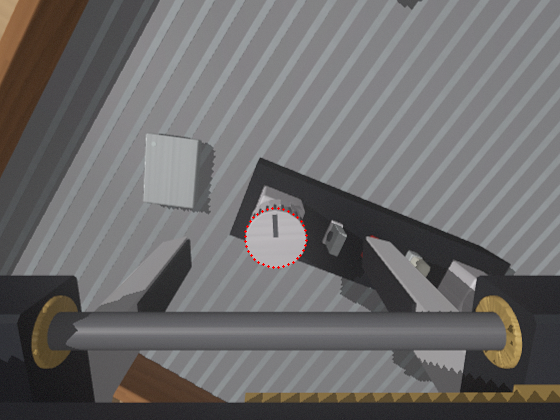

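The projected circle fits the cap top (centre (275,238)), with the reader at (172,172). I'll descend around the cap.

carry_out([
  {"dx": 0.0005, "dy": 0.001, "dz": -0.015, "rx": 0, "ry": 0, "rz": 0, "claw": 0.094},
  {"dx": 0.0005, "dy": 0.001, "dz": -0.032, "rx": 0, "ry": 0, "rz": 0, "claw": 0.094},
  {"dx": 0.0005, "dy": 0.001, "dz": -0.048, "rx": 0, "ry": 0, "rz": 0, "claw": 0.094},
  {"dx": 0.0005, "dy": 0.001, "dz": -0.048, "rx": 0, "ry": 0, "rz": 0, "claw": 0.08},
  {"dx": 0.0005, "dy": 0.001, "dz": -0.048, "rx": 0, "ry": 0, "rz": 0, "claw": 0.06},
], newtons=5)

```text
t: 3.95
eef_pos: [0.5656, 0.1654, 0.0877]
ee_rot: [[0.825, 0.565, 0.0], [0.565, -0.825, 0.0], [0.0, -0.0, -1.0]]
contact_force: [0.9, 0.1, -0.4]
finger_gap: 0.0812
grip_force: 0.0
```

carry_out([
  {"dx": 0, "dy": 0, "dz": 0, "rx": 0, "ry": 0, "rz": 0, "claw": 0.045},
  {"dx": 0, "dy": 0, "dz": 0, "rx": 0, "ry": 0, "rz": 0, "claw": 0.045},
  {"dx": 0, "dy": 0, "dz": 0, "rx": 0, "ry": 0, "rz": 0, "claw": 0.045},
  {"dx": 0, "dy": 0, "dz": 0, "rx": 0, "ry": 0, "rz": 0, "claw": 0.045},
], newtons=5)

```text
t: 4.35
eef_pos: [0.5656, 0.1656, 0.0878]
ee_rot: [[0.825, 0.565, 0.0], [0.565, -0.825, 0.0], [0.001, 0.0, -1.0]]
contact_force: [1.3, -0.1, -0.1]
finger_gap: 0.0495
grip_force: 0.0
```

carry_out([
  {"dx": -0.001, "dy": -0.0007, "dz": -0.0018, "rx": 0, "ry": 0, "rz": 0, "claw": 0.045},
  {"dx": -0.001, "dy": -0.0007, "dz": -0.0018, "rx": 0, "ry": 0, "rz": 0, "claw": 0.034},
  {"dx": -0.001, "dy": -0.0007, "dz": -0.0018, "rx": 0, "ry": 0, "rz": 0, "claw": 0.034},
  {"dx": -0.001, "dy": -0.0007, "dz": -0.0018, "rx": 0, "ry": 0, "rz": 0, "claw": 0.034},
  {"dx": -0.001, "dy": -0.0007, "dz": -0.0018, "rx": 0, "ry": 0, "rz": 0, "claw": 0.034},
], newtons=5)

```text
t: 4.85
eef_pos: [0.5644, 0.1648, 0.0856]
ee_rot: [[0.825, 0.565, -0.0], [0.565, -0.825, -0.0], [-0.0, -0.0, -1.0]]
contact_force: [0.5, -0.0, -1.1]
finger_gap: 0.0365
grip_force: 5.0
```

carry_out([
  {"dx": 0, "dy": 0, "dz": 0, "rx": 0, "ry": 0, "rz": 0, "claw": 0.02},
  {"dx": 0, "dy": 0, "dz": 0, "rx": 0, "ry": 0, "rz": 0, "claw": 0.02},
  {"dx": 0, "dy": 0, "dz": 0, "rx": 0, "ry": 0, "rz": 0.1, "claw": 0.02},
  {"dx": 0, "dy": 0, "dz": 0, "rx": 0, "ry": 0, "rz": 0.2, "claw": 0.02},
  {"dx": 0, "dy": 0, "dz": 0, "rx": 0, "ry": 0, "rz": 0.3, "claw": 0.02},
], newtons=35)

```text
t: 5.35
eef_pos: [0.5647, 0.1648, 0.0859]
ee_rot: [[0.618, 0.786, 0.0], [0.786, -0.618, 0.0], [0.0, 0.0, -1.0]]
contact_force: [0.3, -1.2, 3.1]
finger_gap: 0.0361
grip_force: 35.0
```

```bash
python3 -c "
from h import *
s=get_state();print(s['contact_force'],s['moment'],s['grip_force'],s['finger_gap'])
s,p,M=wrist();cv2.imwrite('pics/w4.png',p['color'][150:350,150:410,::-1])"
```

```text
[ 0.33776448 -1.24734913  3.06140047] [-0.09801918  0.15537762 -0.05813052] 34.99994844052708 0.0360535369410421
```

carry_out([
  {"dx": 0, "dy": 0, "dz": 0, "rx": 0, "ry": 0, "rz": 0.1, "claw": 0.02},
  {"dx": 0, "dy": 0, "dz": 0, "rx": 0, "ry": 0, "rz": 0.2, "claw": 0.02},
  {"dx": 0, "dy": 0, "dz": 0, "rx": 0, "ry": 0, "rz": 0.3, "claw": 0.02},
  {"dx": 0, "dy": 0, "dz": 0, "rx": 0, "ry": 0, "rz": 0.4, "claw": 0.02},
  {"dx": 0, "dy": 0, "dz": 0, "rx": 0, "ry": 0, "rz": 0.5, "claw": 0.02},
])

```text
t: 5.9
eef_pos: [0.565, 0.165, 0.0863]
ee_rot: [[0.167, 0.986, 0.001], [0.986, -0.167, 0.001], [0.001, 0.001, -1.0]]
contact_force: [-0.8, -0.1, 6.1]
finger_gap: 0.0365
grip_force: 35.0
```

carry_out([
  {"dx": 0, "dy": 0, "dz": 0, "rx": 0, "ry": 0, "rz": 0.1, "claw": 0.02},
  {"dx": 0, "dy": 0, "dz": 0, "rx": 0, "ry": 0, "rz": 0.2, "claw": 0.02},
  {"dx": 0, "dy": 0, "dz": 0, "rx": 0, "ry": 0, "rz": 0.3, "claw": 0.02},
  {"dx": 0, "dy": 0, "dz": 0, "rx": 0, "ry": 0, "rz": 0.3, "claw": 0.02},
])

```text
t: 6.3
eef_pos: [0.5651, 0.165, 0.0863]
ee_rot: [[-0.131, 0.991, 0.001], [0.991, 0.131, 0.001], [0.001, 0.001, -1.0]]
contact_force: [0.4, 0.6, 6.9]
finger_gap: 0.0365
grip_force: 35.0
```

```bash
python3 -c "
from h import *
s,p,M=wrist();cv2.imwrite('pics/w5.png',cv2.resize(p['color'][150:350,150:410,::-1],None,fx=3,fy=3))
print(s['moment'],s['contact_force'],s['eef_pos'])
for n in ['cap_a','bar_a']:
    for r in spotter.landmark_of(p,n)[:2]: print(n,np.round(r['xyz'],4),round(r['score'],2),px(p,M,r['xyz']).round())
"
```

```text
[0.10255804 0.07334974 0.0017731 ] [0.35297995 0.56196105 6.91811526] [0.56506861 0.16496368 0.08626841]
cap_a [0.5697 0.1659 0.0813] 0.86 [286. 249.]
bar_a [0.5604 0.1793 0.1154] 0.76 [272. 245.]
```

View pics/w5.png

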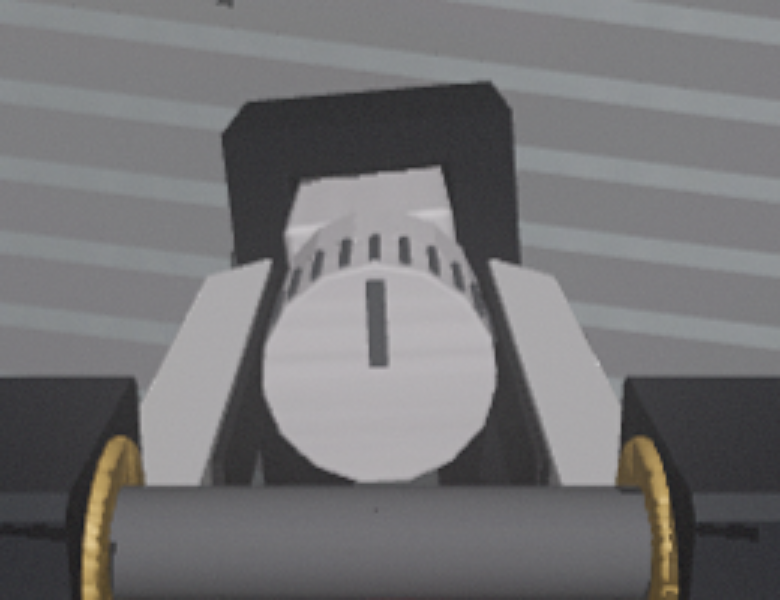

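The bar at (375,280)–(378,365) is still aligned with the tool, so there is no slip. Relative yaw is about 88°, and it needs about 35° more.

carry_out([
  {"dx": 0, "dy": 0, "dz": 0, "rx": 0, "ry": 0, "rz": 0.12, "claw": 0.02},
  {"dx": 0, "dy": 0, "dz": 0, "rx": 0, "ry": 0, "rz": 0.24, "claw": 0.02},
  {"dx": 0, "dy": 0, "dz": 0, "rx": 0, "ry": 0, "rz": 0.36, "claw": 0.02},
  {"dx": 0, "dy": 0, "dz": 0, "rx": 0, "ry": 0, "rz": 0.48, "claw": 0.02},
  {"dx": 0, "dy": 0, "dz": 0, "rx": 0, "ry": 0, "rz": 0.6, "claw": 0.02},
])

```text
t: 6.95
eef_pos: [0.565, 0.1651, 0.0863]
ee_rot: [[-0.669, 0.743, 0.001], [0.743, 0.669, 0.0], [-0.0, 0.001, -1.0]]
contact_force: [0.2, -0.3, 5.7]
finger_gap: 0.0366
grip_force: 35.0
```

carry_out([
  {"dx": 0, "dy": 0, "dz": 0, "rx": 0, "ry": 0, "rz": 0, "claw": 0.02},
  {"dx": 0, "dy": 0, "dz": 0, "rx": 0, "ry": 0, "rz": 0, "claw": 0.02},
])

```text
t: 7.15
eef_pos: [0.5651, 0.165, 0.0863]
ee_rot: [[-0.665, 0.747, 0.001], [0.747, 0.665, 0.001], [-0.0, 0.001, -1.0]]
contact_force: [0.2, 0.6, 5.5]
finger_gap: 0.0365
grip_force: 35.0
```

```bash
python3 -c "
from h import *
s,p,M=wrist();cv2.imwrite('pics/w6.png',cv2.resize(p['color'][100:350,150:410,::-1],None,fx=2.4,fy=2.4))
R=s['ee_rot'];print(s['moment'],s['contact_force'],s['eef_pos'],np.degrees(np.arctan2(R[1,0],R[0,0])))
for n in ['cap_a','bar_a']:
    for r in spotter.landmark_of(p,n)[:2]: print(n,np.round(r['xyz'],4),round(r['score'],2),px(p,M,r['xyz']).round())
"
```

```text
[ 0.11769771  0.02656301 -0.00660886] [0.17166198 0.64715361 5.52493542] [0.56506734 0.1650263  0.0862648 ] 131.7001650446124
cap_a [0.5653 0.1629 0.0829] 0.67 [275. 254.]
bar_a [0.5479 0.1754 0.112 ] 0.56 [265. 235.]
```

View pics/w6.png

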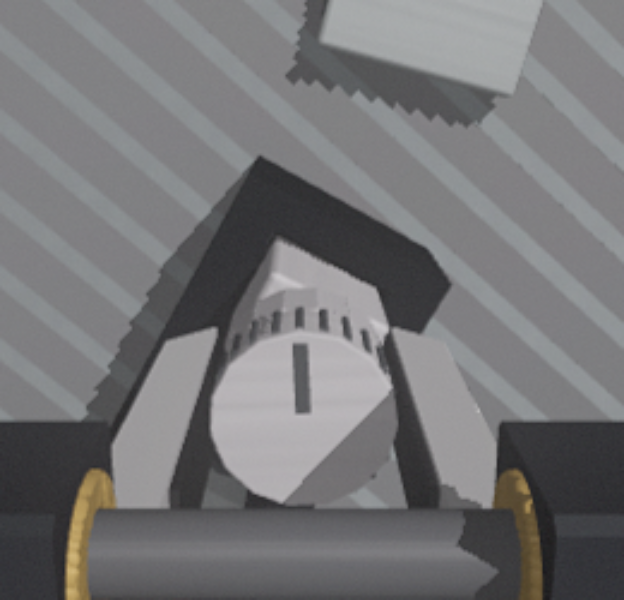

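The bar at crop (299,343)–(304,412) is still aligned, and relative yaw is about 122° (2.13 rad), inside the 1.9–2.4 window. I'll lift gently.

carry_out([
  {"dx": 0, "dy": 0, "dz": 0.001, "rx": 0, "ry": 0, "rz": 0, "claw": 0.02},
  {"dx": 0, "dy": 0, "dz": 0.002, "rx": 0, "ry": 0, "rz": 0, "claw": 0.02},
  {"dx": 0, "dy": 0, "dz": 0.003, "rx": 0, "ry": 0, "rz": 0, "claw": 0.02},
  {"dx": 0, "dy": 0, "dz": 0.004, "rx": 0, "ry": 0, "rz": 0, "claw": 0.02},
  {"dx": 0, "dy": 0, "dz": 0.004, "rx": 0, "ry": 0, "rz": 0, "claw": 0.02},
])

```text
t: 7.8
eef_pos: [0.5646, 0.1649, 0.0899]
ee_rot: [[-0.666, 0.746, 0.0], [0.746, 0.666, 0.0], [-0.0, 0.0, -1.0]]
contact_force: [0.2, 1.1, 3.7]
finger_gap: 0.036
grip_force: 35.0
```

carry_out([
  {"dx": 0, "dy": 0, "dz": 0.002, "rx": 0, "ry": 0, "rz": 0, "claw": 0.02},
  {"dx": 0, "dy": 0, "dz": 0.004, "rx": 0, "ry": 0, "rz": 0, "claw": 0.02},
  {"dx": 0, "dy": 0, "dz": 0.007, "rx": 0, "ry": 0, "rz": 0, "claw": 0.02},
  {"dx": 0, "dy": 0, "dz": 0.01, "rx": 0, "ry": 0, "rz": 0, "claw": 0.02},
  {"dx": 0, "dy": 0, "dz": 0.01, "rx": 0, "ry": 0, "rz": 0, "claw": 0.02},
])

```text
t: 8.3
eef_pos: [0.5646, 0.1649, 0.1001]
ee_rot: [[-0.667, 0.745, 0.0], [0.745, 0.667, 0.0], [-0.0, 0.0, -1.0]]
contact_force: [-0.3, 0.3, 0.5]
finger_gap: 0.0364
grip_force: 35.0
```

carry_out([
  {"dx": 0, "dy": 0, "dz": 0.006, "rx": 0, "ry": 0, "rz": 0, "claw": 0.02},
  {"dx": 0, "dy": 0, "dz": 0.012, "rx": 0, "ry": 0, "rz": 0, "claw": 0.02},
  {"dx": 0, "dy": 0, "dz": 0.018, "rx": 0, "ry": 0, "rz": 0, "claw": 0.02},
  {"dx": 0, "dy": 0, "dz": 0.021, "rx": 0, "ry": 0, "rz": 0, "claw": 0.02},
  {"dx": 0, "dy": 0, "dz": 0.021, "rx": 0, "ry": 0, "rz": 0, "claw": 0.02},
])

```text
t: 8.8
eef_pos: [0.5648, 0.1649, 0.1213]
ee_rot: [[-0.667, 0.745, 0.001], [0.745, 0.667, 0.0], [-0.0, 0.001, -1.0]]
contact_force: [-0.2, -0.0, 0.3]
finger_gap: 0.0364
grip_force: 35.0
```

```bash
python3 -c "
from h import *
s=get_state();R=s['ee_rot'];print(s['t'],s['contact_force'],s['eef_pos'])
ims=[]
for c in ['scene','side']:
    p=imaging.get_image(c);M=np.c_[p['R'],p['t']]
    for n in ['cap_a','bar_a','drive_a','pad_a']:
        for r in spotter.landmark_of(p,n)[:3]:
            if abs(r['xyz'][1]-.165)<.03: print(c,n,np.round(r['xyz'],4),round(r['score'],2),px(p,M,r['xyz']).round(1))
    u=px(p,M,[.565,.165,.09]).astype(int); x,y=u-[35,45]
    a=p['color'][y:y+90,x:x+70,::-1]; ims.append(cv2.resize(a,(396,509),interpolation=cv2.INTER_CUBIC)); print(c,x,y,'pad top',px(p,M,[.565,.165,.104]),'cap bottom if .119',px(p,M,[.565,.165,.119]))
cv2.imwrite('pics/l.png',np.hstack(ims))
"
```

```text
8.8 [-0.20545031 -0.03519994  0.31021572] [0.56476217 0.16487451 0.12132687]
scene cap_a [0.5633 0.164  0.1196] 0.5 [273.  215.6]
scene bar_a [0.5525 0.1758 0.148 ] 0.44 [279.3 207. ]
scene drive_a [0.5647 0.1654 0.0159] 0.74 [273.2 249.5]
scene pad_a [0.5647 0.1662 0.1015] 0.81 [273.  222.4]
scene 237 180 pad top [272.65490442 221.30163724] cap bottom if .119 [272.5822107  216.22937733]
side cap_a [0.5649 0.1677 0.1146] 0.5 [279.3 191.2]
side bar_a [0.553  0.1759 0.1476] 0.42 [273.6 179. ]
side drive_a [0.5657 0.166  0.0129] 0.77 [279.3 223.3]
side pad_a [0.5634 0.1607 0.1052] 0.65 [279.7 196.1]
side 244 154 pad top [279.68007336 195.37412017] cap bottom if .119 [279.76721928 190.40273972]
```

View pics/l.png

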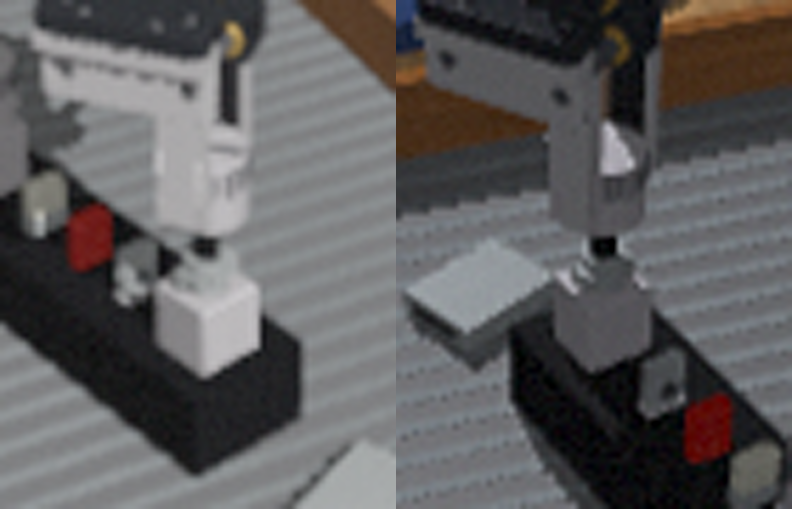

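The cap is off and upright. Both views show the black pad and the neck exposed, with the body seated. The cap's origin is at about 0.117, roughly 13 mm above the pad. I'll raise it 2 mm, let it settle and hand in.

carry_out([
  {"dx": 0, "dy": 0, "dz": 0.002, "rx": 0, "ry": 0, "rz": 0, "claw": 0.02},
  {"dx": 0, "dy": 0, "dz": 0.002, "rx": 0, "ry": 0, "rz": 0, "claw": 0.02},
  {"dx": 0, "dy": 0, "dz": 0.002, "rx": 0, "ry": 0, "rz": 0, "claw": 0.02},
])

```text
t: 9.6
eef_pos: [0.5645, 0.1648, 0.1228]
ee_rot: [[-0.667, 0.745, 0.0], [0.745, 0.667, 0.0], [-0.0, 0.0, -1.0]]
contact_force: [0.7, 0.7, -0.9]
finger_gap: 0.0366
grip_force: 35.0
```

```bash
python3 -c "
from h import *
s=get_state();print(s['eef_pos'],s['contact_force'],s['finger_gap']);print(order.job_done())"
```

```text
[0.56454171 0.16480994 0.1228049 ] [ 0.69276171  0.73029477 -0.92319708] 0.036563943674726145
the job is handed in; nothing more can be done
None
```

I unscrewed cap_a, the cap on the drive nearest the reader, to about 2.13 rad and lifted it straight off. The gripper holds it upright, centred about 15 mm above the pad; the body is still seated, nothing else was touched as far as the pictures show, and the job is handed in, though no verdict came back.

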